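# Unscrew the desiccant filler cap of a filament dryer

### The job

The filament dryer needs fresh desiccant: unscrew the black cap from the filler neck on its sloped front, keeping hold of it as it comes off the thread so that it never falls, then lower it into the shallow metal tray and leave it standing there on its open rim. Do not let the cap touch the table, and leave the other things on the bench where they are.

Things in the scene. Friction and masses are not known exactly. Their poses are not given: they have to be found in the camera images.
- cap_center (a point): Centre (on the axis, half-way up) of the round black screw cap: ribbed straight cylinder 44 mm in diameter (46 over the ribs), 45 mm tall, 60 g, closed at the top, open at its lower rim (hollow 25 mm deep). z is the cap's axis, from open rim to closed top. At the start it is screwed fully down, its axis on the neck's, 35 degrees from vertical. It may be gripped at any angle.
- port: Fixed grey threaded filler neck on the dryer's sloped front. Origin on its axis at the top of its collar (56 mm diameter, 8 mm proud of the slope), where the cap's rim sits when screwed down. z points out of the neck: up and, 35 degrees from vertical, towards the dryer's front (its -x).
- neck_tip (a point): Top of the neck, on its axis, 21 mm above the collar, inside the cap at the start; axes as port. Right-hand thread: turned anticlockwise as seen from outside (positive about z) the cap climbs 7 mm a turn, with 0.7 mm end play either way, and is free after 1.5 turns, 10.5 mm up. It turns easily and stays where it is let go.
- dryer: Fixed white filament dryer. Origin on the table; x points to its back. Footprint x -130 to +150 mm, y -120 to +120 mm. Front edge 60 mm high; from there the face slopes up at 35 degrees to 172 mm high at x = +30 mm; behind that a flat-topped chamber 178 mm high. The neck stands on the slope at x = -35 mm, y = 0.
- tray: The fixed shallow aluminium parts tray, 180 mm along its x, 140 mm along its y, walls 16 mm high and 4 mm thick, floor 4 mm thick. Origin at the centre of its underside, on the table. A small gear lies near its -x end; its +x half is empty.
- gear_center (a point): Centre of a small white printed gear, 38 mm across, 10 mm thick, lying in the tray. To be left alone.
- jar_center (a point): Centre of a desiccant jar, 68 mm in diameter, 85 mm tall. To be left alone.
- cutters_center (a point): Middle of a pair of flush cutters lying on the bench, 130 mm long, 11 mm thick. To be left alone.
- scraper_grip (a point): Handle of a scraper lying on the bench. To be left alone.
- bracket_center (a point): Centre of a grey printed L-bracket, 60 x 40 mm, 45 mm tall. To be left alone.
- nozzlebox_center (a point): Centre of a closed grey nozzle box, 90 x 60 x 30 mm. To be left alone.
Not all that is in view belongs to the job. Of the things that look like the tray, the middle-sized one is meant.

How it is judged:
By the outcome, as a careful person would: the job done as asked, in the order asked, and still so for the second after the job is handed in, with the robot touching nothing.
It also fails if it takes over 72 s, if anything falls off the work surface, if the arm or the gripper's body presses on something with over 40 N, if the wrist force passes 120 N, or if a joint passes its speed limit or range.

### The arm

A 6-joint arm with a two-finger parallel gripper is mounted at the origin on the work surface. World frame = base frame: x ahead of the robot, y to its left, z up, the work surface at z = 0. Lengths are in m, angles in rad, forces in N, time in s.
With the tool pointing down it reaches from about 0.4 to 0.825 m from the base axis. Payload 7 kg.
Tool frame: the origin (TCP) lies at the centre of the arm's flange, where the gripper is bolted on; the fingertips stand 178 mm ahead of it and the grasp point (between the pads) lies ahead of it (tcp_to_grasp is the z of the grasp point in the tool frame, in m); z points along the fingers, x is the direction in which the jaws open and shut, and the axes are right-handed (so a half turn about z gives the same grasp; the last joint's range is limited). The gripper opens to 88 mm and grips with 3 to 60 N. Pads are 19 mm wide; open, the fingers measure 130 mm over their backs; the gripper's body (78 mm by 193 mm) begins 47 mm behind the grasp point.
Start: joints at [1.637, 0.359, 0.012, 0, -1.224, -0.288], TCP at [0.149, 0.658, 0.405] pointing down, gripper open.
Joint ranges: [-3.07, 3.07], [-1.43, 2.12], [-1.02, 1.25], [-3.03, 1.67], [-3.05, -0], [-3.03, 3.03]. Speed limits (rad/s): [2.39, 2.39, 3.01, 3.14, 3.14, 3.14].

### API

Orientations are given as [roll, pitch, yaw] about the fixed x, y, z axes, in that order (R = Rz(yaw) Ry(pitch) Rx(roll)).
In Python, from station import get_state, grab_frame, job_done, tcp_to_grasp gives the robot as it stands.
- The arm moves only by the tool drive_tool, never from a script. Its argument "moves" is a list of rows, each a list of 7 numbers: the shift along the tool's x, y, z in mm, then the turn, a rotation vector about the tool's x, y, z in degrees, then the closure, from -1 (fully open) to 1 (shut), so that 0 is half open. In form: [[dx, dy, dz, ax, ay, az, claw], ...]. A call has 1 to 12 rows; each row is the pose to reach, as a shift and turn from the pose commanded when the call began, along the tool's axes at that moment; what a row does not reach only later rows make up. A row lasts 1/8 s, in which the tool goes at most 62.5 mm and 10.7 degrees, less where a joint would pass 70% of its speed; a pose out of reach is approached as far as the arm can. A call with a gripper value outside its range is refused whole. The fingers move at their own pace and stop on an object; "grip_force" is the grip in N (left out, the last holds). Time passes only in rows, so rows that repeat a pose let the fingers close. It gives the time, the measured TCP pose, the force and the opening at its end, in the units of the state.
- get_state(): the state, without advancing time (a new reading comes with each control period).
- grab_frame(name): name is "scene" or "top"; returns a dict with "img" (420x560x3 uint8, red, green, blue), "range_z" (420x560 float32, m along the optical axis (not along the pixel's ray), 0 where there is no reading), "fovy" (degrees; the focal length in pixels is half the picture's height over the tangent of half this angle, whatever the lens; pixels are square), "cx", "cy" (the principal point, pixels), "k1" (the pictures are not rectified: a ray, as slopes to the right and down, at radius r is drawn at 1 + k1 r^2 times it, then the intrinsics apply), "rvec" (rotation vector, rad) and "tvec" (3), from world to camera coordinates, as OpenCV has them. Camera axes: x right, y down, z forward; pixel columns grow to the right and rows downward; lengths in m; the calibration is good to about 2 mm. A picture is of the moment at which its call begins.
- job_done(): hands the job in, once; it reports no verdict.
The state is a dict: "t": time; "q": joint angles; "qd": joint speeds; "joint_efforts": joint torques, N m; "eef_pos": TCP position; "ee_rot": TCP orientation; "force": force on the tool from outside, world axes, zero at the start; "moment": the same for the moment, N m; "width": finger opening in m.
Only numpy, scipy, OpenCV 4.12 (cv2) and the standard library are available. Lean on these libraries where they do the work, as an engineer would, in place of code of your own. Each camera call takes 0.05 s, during which the arm holds its last target. There are 200 camera calls.

## Working session

There is one attempt and no reset: what is moved stays moved. The work goes in short steps, Python scripts to look and compute and a tool call to move; the robot and the scene stay as the last step left them, time stands still between calls to the robot, and variables do not carry over. Pictures are saved under pics/ and viewed, about 8 in all and at most 12, crops included, and the job is handed in when it is done.

Besides the shell and the picture viewer there is one more tool, called after "Request:" as a command line: name --pt "numbers of a row" for each row, then --argument value for the rest. drive_tool: Moves the arm, as the interface text tells. Its arguments: {"type":"object","properties":{"moves":{"type":"array"},"grip_force":{"type":"number"}},"required":["moves"]}

```bash
ls; mkdir -p pics; cat > h.py <<'E'
import numpy as np, cv2, pickle
from station import get_state, grab_frame, job_done, tcp_to_grasp
def cloud(f):
    """world xyz per pixel"""
    h,w=f['range_z'].shape; F=h/2/np.tan(np.radians(f['fovy'])/2)
    K=np.array([[F,0,f['cx']],[0,F,f['cy']],[0,0,1.]])
    u,v=np.meshgrid(np.arange(w),np.arange(h))
    p=np.stack([u,v],-1).reshape(-1,1,2).astype(float)
    n=cv2.undistortPoints(p,K,np.array([f['k1'],0,0,0.])).reshape(h,w,2)
    z=f['range_z'][...,None].astype(float)
    c=np.concatenate([n*z,z],-1)
    R=cv2.Rodrigues(np.array(f['rvec'],float))[0]
    P=(c-np.array(f['tvec'],float).reshape(3))@R
    P[f['range_z']==0]=np.nan
    return P
E
python3 - <<'E'
from h import *
print(get_state(), tcp_to_grasp)
im=[]
for n in('scene','top'):
    f=grab_frame(n); pickle.dump(f,open(n+'.pkl','wb'))
    cv2.imwrite(f'pics/{n}0.png',f['img'][...,::-1])
    print(n,{k:v for k,v in f.items() if k not in('img','range_z')})
    R=cv2.Rodrigues(np.array(f['rvec'],float))[0]; print('cam',-R.T@np.array(f['tvec']).ravel())
E
```

```text
pics
{'t': 0.0, 'q': array([ 1.63712508e+00,  3.59378833e-01,  1.10430861e-02, -3.62919056e-04,
       -1.22410175e+00, -2.88080858e-01]), 'qd': array([-0.00227594, -0.00072593, -0.00061171,  0.00227363,  0.00067457,
       -0.00190303]), 'joint_efforts': array([ 3.05624730e-03, -5.82729042e+01,  2.93053901e+01,  6.99692041e+00,
        7.10288499e-03, -1.56107162e-04]), 'eef_pos': array([0.14842798, 0.65826898, 0.40371848]), 'ee_rot': array([-3.14145344e+00, -1.67047670e-03, -1.79267215e+00]), 'force': array([-0.57229199,  0.20735916, -0.28874449]), 'moment': array([-0.01554215,  0.03814426,  0.00172788]), 'width': 0.08763003451887687} 0.1593
scene {'fovy': 48.613690329156626, 'cx': 282.8482024756472, 'cy': 209.53684757014733, 'k1': -0.06211727931231989, 'rvec': array([ 2.04850205,  0.67104337, -0.34824114]), 'tvec': array([-0.40355432, -0.04020215,  1.40649903])}
cam [ 1.02543303 -0.75208183  0.72496335]
top {'fovy': 46.653422198781385, 'cx': 279.1623505049061, 'cy': 211.00744861493774, 'k1': -0.1479368700915973, 'rvec': array([ 2.17650719, -2.20041818,  0.1111574 ]), 'tvec': array([0.03528051, 0.45674412, 1.59949274])}
cam [0.3242663  0.06207445 1.63071612]
```

View pics/scene0.png

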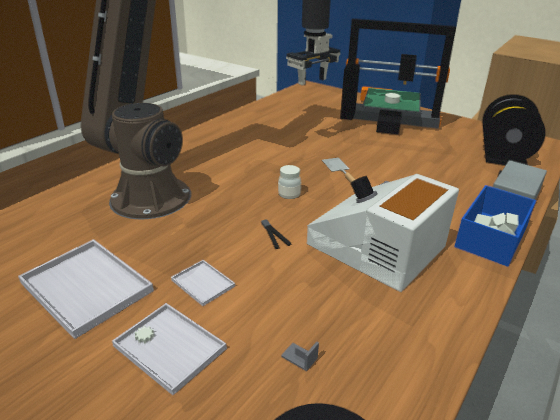

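View pics/top0.png

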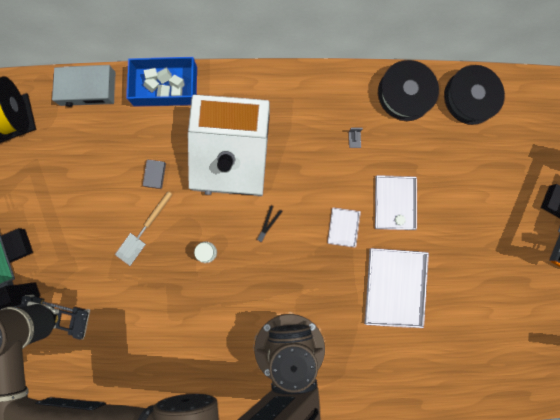

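Scene picture: cap at (362,187) on the dryer, three trays at (85,285), (203,281) and (170,345). Top picture: cap at (225,161); tray candidates are large (395,288), small (344,227) and middle (396,203). The middle one has the gear at (400,219) and fits the description. I'll measure these next.

```bash
python3 - <<'E'
from h import *
f=pickle.load(open('top.pkl','rb')); g=pickle.load(open('scene.pkl','rb'))
P=cloud(f); Q=cloud(g)
# slope: fit plane on dryer slope pixels (top view), excluding cap
def fit(pts):
    c=pts.mean(0); n=np.linalg.svd(pts-c)[2][2]; n*=np.sign(n[2]); return c,n
hsv=cv2.cvtColor(f['img'],cv2.COLOR_RGB2HSV); 
for name,C,fr in(('top',P,f),('scene',Q,g)):
    h=cv2.cvtColor(fr['img'],cv2.COLOR_RGB2HSV)
    x0,y0,x1,y1=(185,92,275,198) if name=='top' else (305,170,460,290)
    M=np.zeros(h.shape[:2],bool);M[y0:y1,x0:x1]=1
    white=M&(h[...,1]<60)&(h[...,2]>120)&(C[...,2]>.075)&(C[...,2]<.160)
    pts=C[white]
    # robust plane near 35deg
    best=None;rng=np.random.default_rng(0)
    for _ in range(300):
        s=pts[rng.choice(len(pts),3,False)];n=np.cross(s[1]-s[0],s[2]-s[0]);n/=np.linalg.norm(n)+1e-12;n*=np.sign(n[2])
        k=(abs((pts-s[0])@n)<.003).sum() if abs(n[2]-.819)<.06 else 0
        if best is None or k>best[0]: best=(k,s[0],n)
    i=abs((pts-best[1])@best[2])<.003; c,n=fit(pts[i])
    print(name,'slope c',c,'n',n,'tilt',np.degrees(np.arccos(n[2])),'az',np.degrees(np.arctan2(n[1],n[0])),i.sum(),len(pts))
    # cap pixels: dark, above slope
    cm=M&(h[...,2]<75)&((C-c)@n>.012)&((C-c)@n<.075)&(C[...,2]>.1)
    nl,lab,st,ce=cv2.connectedComponentsWithStats(cm.astype(np.uint8)); k=1+np.argmax(st[1:,4]); cp=C[lab==k]
    d=(cp-c)@n; print(' cap px',st[k],ce[k],'height range',np.percentile(d,[2,50,98]))
    topf=cp[d>.048]; print(' top face',len(topf),topf.mean(0), 'plane',((topf-c)@n).mean())
    e1=np.cross([0,0,1],n);e1/=np.linalg.norm(e1);e2=np.cross(n,e1)
    tt=(topf-c)@np.stack([e1,e2]).T; print(' ext',tt.min(0),tt.max(0),'mid',c+ (tt.min(0)+tt.max(0))/2@np.stack([e1,e2])+n*.053)
    # dryer box top outline
    roof=M&(abs(C[...,2]-.178)<.006); r=cv2.minAreaRect(C[roof][:,:2].astype(np.float32)*1000); print(' roof',r, np.median(C[roof][:,2]))
    w=M&(C[...,2]>.05)&(C[...,2]<.19); q=C[w]; r=cv2.minAreaRect(q[:,:2].astype(np.float32)*1000);print(' all',r)
# trays
for nm,C,boxes in(('top',P,[(360,243,433,333),(370,170,422,235),(323,202,365,252)]),('scene',Q,[(110,300,232,395)])):
  for b in boxes:
    x0,y0,x1,y1=b; fr=f if nm=='top' else g
    h=cv2.cvtColor(fr['img'],cv2.COLOR_RGB2HSV); m=np.zeros(h.shape[:2],np.uint8); m[y0:y1,x0:x1]=(h[y0:y1,x0:x1,1]<70)
    m=cv2.morphologyEx(m,cv2.MORPH_OPEN,np.ones((3,3)));q=C[m>0]; 
    print(nm,b,cv2.minAreaRect(q[:,:2].astype(np.float32)*1000),'z',np.percentile(q[:,2],[5,50,95]))
x=P[214:224,396:405]; print('gear',np.nanmean(x.reshape(-1,3),0))
cv2.imwrite('pics/crop.png',np.hstack([cv2.resize(f['img'][165:240,320:430],None,fx=4,fy=4,interpolation=cv2.INTER_CUBIC),cv2.resize(f['img'][130:205,190:265],None,fx=4,fy=4,interpolation=cv2.INTER_CUBIC)])[...,::-1])
E
```

```text
top slope c [0.6036913  0.19658734 0.1184544 ] n [-0.56224595  0.05433669  0.82518302] tilt 34.39294895838692 az 174.47995204082562 1963 3029
 cap px [217 154  16  18 216] [224.53240741 162.63425926] height range [0.01457835 0.0508216  0.05959659]
 top face 131 [0.58604095 0.19985629 0.17101048] plane 0.05346984841047395
 ext [-0.02286518 -0.00591698] [0.0200561  0.03493127] mid [0.58594291 0.19971366 0.17038369]
 roof ((689.5159912109375, 188.51547241210938), (239.78089904785156, 221.1569061279297), 85.22409057617188) 0.17823653499581352
 all ((683.375732421875, 211.47122192382812), (284.15289306640625, 327.0282287597656), 84.4620361328125)
scene slope c [0.60907242 0.16615318 0.12229437] n [-0.56897199  0.05188462  0.8207185 ] tilt 34.843216852766346 az 174.78960232927824 835 3478
 cap px [351 176  22  22 301] [361.48504983 186.52159468] height range [0.01299984 0.03379475 0.05344715]
 top face 54 [0.59165973 0.18676864 0.17178943] plane 0.05159847555145814
 ext [-0.03908835 -0.00963646] [-0.00521709  0.0279658 ] mid [0.58841921 0.19028119 0.17102853]
 roof ((696.0228271484375, 186.6996307373047), (242.08335876464844, 211.23777770996094), 84.90476989746094) 0.1774439358912167
 all ((670.9464111328125, 195.28529357910156), (261.3373718261719, 300.9523010253906), 84.3090591430664)
top (360, 243, 433, 333) ((194.9443359375, -364.4921875), (206.9353485107422, 258.6724853515625), 84.4404296875) z [nan nan nan]
top (370, 170, 422, 235) ((481.8482666015625, -365.04486083984375), (138.80064392089844, 183.77159118652344), 83.48099517822266) z [nan nan nan]
top (323, 202, 365, 252) ((402.54010009765625, -186.94140625), (93.10847473144531, 126.19294738769531), 78.66043853759766) z [nan nan nan]
scene (110, 300, 232, 395) ((451.8054504394531, -320.81207275390625), (180.16522216796875, 296.01446533203125), 71.21823120117188) z [nan nan nan]
gear [ 0.4281626  -0.37812519  0.01113788]
```

View pics/crop.png

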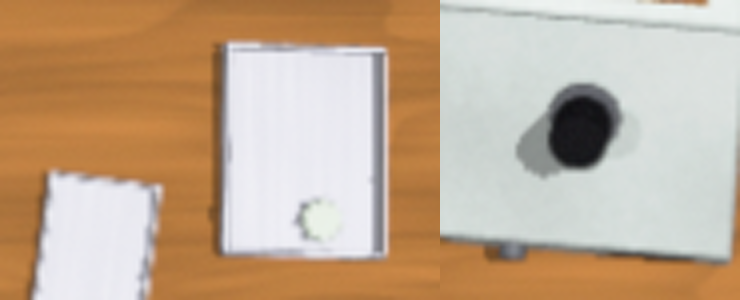

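Measured positions, which agree with the sizes given:
- **Tray:** the middle one, 139×184 mm, centre (0.482, -0.365), gear end towards the robot.
- **Cap:** top face about (0.587, 0.198, 0.170), axis tilted 35°, azimuth about 174.7°.

Next I'll compute the approach.

```bash
cat >> h.py <<'E'
from scipy.spatial.transform import Rotation as Ro
a=np.radians(174.7); N=np.array([np.cos(a)*np.sin(np.radians(35)),np.sin(a)*np.sin(np.radians(35)),np.cos(np.radians(35))])
CAP=np.array([.587,.198,.170])-.0225*N
def Rot(axis,yaw):  # tool z = -axis, yaw as for the tool pointing down
    ax=np.cross([0,0,1],axis); s=np.linalg.norm(ax)
    T=Ro.from_rotvec(ax/s*np.arcsin(s)) if s>1e-9 else Ro.identity()
    return T*Ro.from_euler('xyz',[np.pi,0,yaw])
def rel(p,R,s=None):
    s=s or get_state(); R0=Ro.from_euler('xyz',s['ee_rot'])
    return np.round(R0.inv().apply(p-s['eef_pos'])*1000,1),np.round((R0.inv()*R).as_rotvec(degrees=True),2)
E
python3 - <<'E'
from h import *
print(N,CAP,rel(CAP+N*(.010+tcp_to_grasp+.08),Rot(N,-3.6)))
E
```

```text
[-0.57112422  0.05298159  0.81915204] [0.5998503  0.19680791 0.15156908] (array([ 369.2, -400.1,   48.6]), array([ 20.46, -34.5 ,  99.95]))
```

Request:
drive_tool --pt "369 -400 48.6 20.5 -34.5 100 -1" --pt "369 -400 48.6 20.5 -34.5 100 -1" --pt "369 -400 48.6 20.5 -34.5 100 -1" --pt "369 -400 48.6 20.5 -34.5 100 -1" --pt "369 -400 48.6 20.5 -34.5 100 -1" --pt "369 -400 48.6 20.5 -34.5 100 -1" --pt "369 -400 48.6 20.5 -34.5 100 -1" --pt "369 -400 48.6 20.5 -34.5 100 -1" --pt "369 -400 48.6 20.5 -34.5 100 -1" --pt "369 -400 48.6 20.5 -34.5 100 -1" --pt "369 -400 48.6 20.5 -34.5 100 -1" --pt "369 -400 48.6 20.5 -34.5 100 -1"

```text
t: 1.6
eef_pos: [0.4575, 0.2108, 0.3561]
ee_rot: [2.897, 0.565, 2.616]
force: [0.8, -0.1, 0.4]
width: 0.0876
```

```bash
python3 - <<'E'
from h import *
s=get_state(); print(s['q'].round(2),s['eef_pos'],s['force'],rel(CAP+N*(.010+tcp_to_grasp+.08),Rot(N,-3.6)))
for n in('scene','top'):
    f=grab_frame(n); pickle.dump(f,open(n+'1.pkl','wb'))
    im=f['img'][100:240,300:480] if n=='scene' else f['img'][100:240,140:320]
    cv2.imwrite(f'pics/{n}1.png',cv2.resize(im,None,fx=4,fy=4,interpolation=cv2.INTER_CUBIC)[...,::-1])
E
```

```text
[ 0.72 -0.01 -0.99  1.26 -0.45 -2.3 ] [0.45749755 0.2108066  0.35613795] [ 0.81114491 -0.05374454  0.4085312 ] (array([-0.1, -0.8,  0.3]), array([ 0.08, -0.07,  0.19]))
```

View pics/scene1.png

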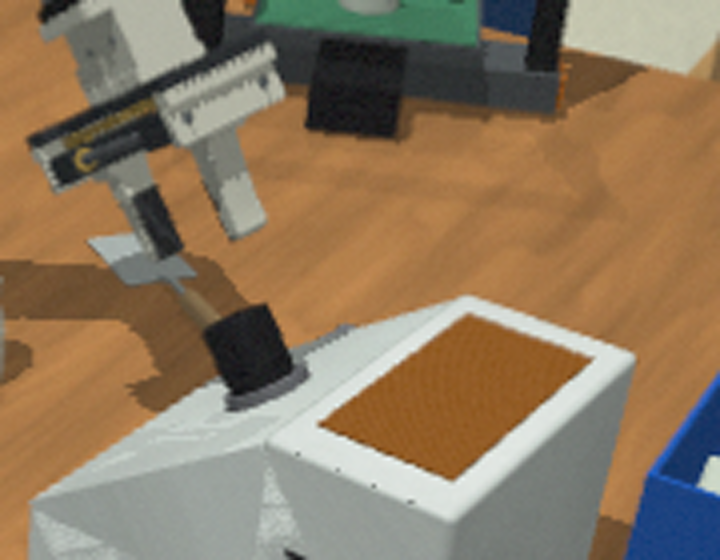

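The gripper at (165–265, 230) in the crop is lined up along the cap's axis, with the cap at (255,350). Going down to the cap.

Request:
drive_tool --pt "0 -0.8 30 0 0 0 -1" --pt "0 -0.8 55 0 0 0 -1" --pt "0 -0.8 70 0 0 0 -1" --pt "0 -0.8 80 0 0 0 -1" --pt "0 -0.8 80 0 0 0 -1"

```text
t: 2.33
eef_pos: [0.5053, 0.2133, 0.3059]
ee_rot: [2.917, 0.552, 2.618]
force: [-0.5, -0.6, -0.1]
width: 0.0876
```

```bash
python3 - <<'E'
from h import *
s=get_state(); print(s['q'].round(2),s['eef_pos'],s['force'],s['moment'],rel(CAP+N*(.010+tcp_to_grasp),Rot(N,-3.6)))
ims=[]
for n in('scene','top'):
    f=grab_frame(n)
    im=f['img'][130:230,310:410] if n=='scene' else f['img'][110:210,170:270]
    ims.append(cv2.resize(im,None,fx=4,fy=4,interpolation=cv2.INTER_CUBIC)[...,::-1])
cv2.imwrite('pics/g2.png',np.hstack(ims))
E
```

```text
[ 0.48  0.12 -0.97  1.67 -0.32 -2.53] [0.5053084  0.2132869  0.30585343] [-0.46414042 -0.55385837 -0.07182576] [0.33839053 1.78717156 0.06202022] (array([  6.6, -10.6,  12.2]), array([-1.03, -0.79,  0.11]))
```

View pics/g2.png

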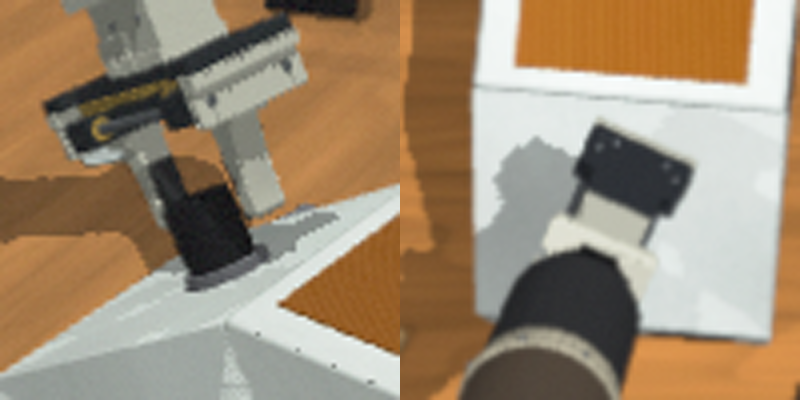

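The approach stopped 12 mm short: joint 4 hit its 1.67 limit, so the tool cannot lie along the cap's axis here. I'll back out and collect a few states to fit a kinematic model, then pick a feasible off-axis grip.

```bash
cat >> h.py <<'E'
def log():
    s=get_state(); r=list(s['q'])+list(s['eef_pos'])+list(s['ee_rot']); open('log.txt','a').write(' '.join(map(str,r))+'\n'); print(np.round(s['q'],3),np.round(s['eef_pos'],4)); return s
E
python3 - <<'E'
from h import *
open('log.txt','w').write("1.637125 0.359379 0.011043 -0.000363 -1.224102 -0.288081 0.148428 0.658269 0.403718 -3.141453 -0.00167 -1.792672\n")
log()
print(rel(CAP+N*(.010+tcp_to_grasp+.07),Rot(N,-3.6)))
A=np.array([-.17,.05,1]);A/=np.linalg.norm(A); print(rel(CAP+A*(.010+tcp_to_grasp+.07),Rot(A,-3.6)))
E
```

```text
[ 0.48   0.119 -0.975  1.666 -0.319 -2.529] [0.5048 0.2129 0.306 ]
(array([  7.4, -11.3, -57.4]), array([-1.02, -0.79,  0.05]))
(array([-84.9,  32.8, -36.7]), array([ 9.7 , 22.01, -0.66]))
```

Request:
drive_tool --pt "0 0 -30 0 0 0 -1" --pt "0 0 -60 0 0 0 -1" --pt "0 0 -60 0 0 0 -1"

```text
t: 2.8
eef_pos: [0.4707, 0.2175, 0.3577]
ee_rot: [2.912, 0.552, 2.615]
force: [0.0, 0.8, -0.3]
width: 0.0875
```

```bash
python3 - <<'E'
from h import *
log()
A=np.array([-.17,.05,1]);A/=np.linalg.norm(A); print(rel(CAP+A*(.010+tcp_to_grasp+.07),Rot(A,-3.2)))
E
```

```text
[ 0.743  0.014 -0.943  1.174 -0.473 -2.241] [0.4707 0.2175 0.3577]
(array([-84.8,  32. ,  25.6]), array([  5.42,  23.73, -23.26]))
```

Request:
drive_tool --pt "-40 16 0 2.5 12 -12 -1" --pt "-40 16 0 2.5 12 -12 -1"

```text
t: 3.05
eef_pos: [0.508, 0.2083, 0.38]
ee_rot: [3.04, 0.462, 2.781]
force: [1.4, -1.6, 0.9]
width: 0.0877
```

```bash
python3 -c "
from h import *
log()"
```

```text
[ 0.802  0.057 -0.729  0.697 -0.609 -1.685] [0.508  0.2083 0.38  ]
```

Request:
drive_tool --pt "-40 16 0 -8 14 -14 -1" --pt "-40 16 0 -8 14 -14 -1"

```text
t: 3.3
eef_pos: [0.544, 0.2071, 0.3976]
ee_rot: [3.036, 0.331, 2.953]
force: [1.4, -0.9, 0.0]
width: 0.0877
```

```bash
python3 - <<'E'
from h import *
log()
D=np.loadtxt('log.txt'); D=np.vstack([D]); import itertools
from scipy.optimize import least_squares
rng=np.random.default_rng(0)
# R = Rz(s1 q1+b1) Ry(s2 q2+s3 q3+b2) Rx(s4 q4+b4) Ry(s5 q5+b5) Rx(s6 q6+b6) * Rfix(x->z)
Rf=Ro.from_matrix([[0,0,1],[0,1,0],[-1,0,0]])
res=[]
for s in itertools.product([1],[1],[-1,1],[-1,1],[-1,1],[-1,1]):
    S=np.array(s)
    def Rm(p):
        q=D[:,:6]*np.concatenate([S[:1],S[1:]]) if len(S)==6 else None
        return (Ro.from_euler('z',q[:,0]+p[0])*Ro.from_euler('y',q[:,1]+q[:,2]+p[1])*Ro.from_euler('x',q[:,3]+p[2])*Ro.from_euler('y',q[:,4]+p[3])*Ro.from_euler('x',q[:,5]+p[4])*Rf)
    M=Ro.from_euler('xyz',D[:,9:12])
    fun=lambda p:(M.inv()*Rm(p)).as_rotvec().ravel()
    for t in range(6):
        r=least_squares(fun,[0,0,0,0,rng.uniform(-3,3)] if t<4 else rng.uniform(-1.5,1.5,5)); res.append((r.cost,s,r.x.round(3)))
res.sort(key=lambda a:a[0])
for r in res[:6]: print(r)
E
```

```text
[ 0.756  0.11  -0.484  0.309 -0.717 -1.135] [0.544  0.2071 0.3976]
(np.float64(4.0433270041858176e-13), (1, 1, -1, -1, -1, -1), array([-0., -0., -0., -0., -0.]))
(np.float64(4.0433270045159896e-13), (1, 1, -1, 1, -1, -1), array([-0.   , -3.142,  0.   ,  3.142, -0.   ]))
(np.float64(4.0433270061348316e-13), (1, 1, -1, -1, -1, -1), array([-0., -0., -0., -0., -0.]))
(np.float64(4.043327007010532e-13), (1, 1, -1, -1, -1, -1), array([-0., -0., -0., -0., -0.]))
(np.float64(4.0433270072691833e-13), (1, 1, -1, -1, -1, -1), array([-0., -0., -0., -0., -0.]))
(np.float64(4.043327007900012e-13), (1, 1, -1, 1, 1, -1), array([-0.   , -3.142, -3.142,  3.142,  3.142]))
```

```bash
cat >> h.py <<'E'
def chain(q):
    q=np.atleast_2d(q); E=lambda a,x:Ro.from_euler(a,x)
    R1=E('z',q[:,0]);R2=R1*E('y',q[:,1]);R3=R1*E('y',q[:,1]-q[:,2]);R4=R3*E('x',-q[:,3]);R5=R4*E('y',-q[:,4]);R6=R5*E('x',-q[:,5])*Ro.from_matrix([[0,0,1],[0,1,0],[-1,0,0]])
    return R1,R2,R3,R4,R5,R6
def design(q):
    R1,R2,R3,R4,R5,R6=[r.as_matrix() for r in chain(q)]; n=len(R1)
    z=np.tile(np.array([0,0,1.])[None,:,None],(n,1,1))
    return np.concatenate([z,R1[:,:,:2],R2[:,:,[0,2]],R3[:,:,[0,2]],R4[:,:,[1,2]],R5],2)
NM='h ax ay ux uz fx fz wy wz vx vy vz'.split()
E
python3 - <<'E'
from h import *
D=np.loadtxt('log.txt'); A=design(D[:,:6]).reshape(-1,12); b=D[:,6:9].ravel()
print(len(b))
for sel in ([0,1,2,3,4,5,6,9,10,11],[0,1,2,4,5,6,9,11],[0,1,4,5,6,9,10,11],[0,1,2,4,5,6,9],list(range(12))):
    x,_,rk,sv=np.linalg.lstsq(A[:,sel],b,rcond=None); print(dict(zip([NM[i] for i in sel],x.round(4))),'res mm',1000*np.abs(A[:,sel]@x-b).max().round(4),rk,sv[-1].round(4))
E
```

```text
15
{'h': np.float64(0.1988), 'ax': np.float64(0.0), 'ay': np.float64(-0.0), 'ux': np.float64(0.0), 'uz': np.float64(0.6016), 'fx': np.float64(0.4636), 'fz': np.float64(0.0), 'vx': np.float64(0.1999), 'vy': np.float64(-0.1918), 'vz': np.float64(0.0)} res mm 0.0 10 0.0339
{'h': np.float64(-0.4137), 'ax': np.float64(0.0958), 'ay': np.float64(-0.1903), 'uz': np.float64(0.8484), 'fx': np.float64(-0.0124), 'fz': np.float64(0.2435), 'vx': np.float64(0.249), 'vz': np.float64(0.1736)} res mm 59.1 8 0.0956
{'h': np.float64(0.1988), 'ax': np.float64(-0.0), 'uz': np.float64(0.6016), 'fx': np.float64(0.4636), 'fz': np.float64(-0.0), 'vx': np.float64(0.1999), 'vy': np.float64(-0.1918), 'vz': np.float64(0.0)} res mm 0.0 8 0.0934
{'h': np.float64(-0.3099), 'ax': np.float64(0.3653), 'ay': np.float64(-0.1912), 'uz': np.float64(0.5292), 'fx': np.float64(0.0488), 'fz': np.float64(0.1542), 'vx': np.float64(-0.0914)} res mm 105.7 7 0.1005
{'h': np.float64(0.1988), 'ax': np.float64(-0.0), 'ay': np.float64(-0.0), 'ux': np.float64(0.0), 'uz': np.float64(0.6016), 'fx': np.float64(0.4636), 'fz': np.float64(0.0), 'wy': np.float64(-0.0959), 'wz': np.float64(-0.0), 'vx': np.float64(0.1999), 'vy': np.float64(-0.0959), 'vz': np.float64(0.0)} res mm 0.0 11 0.0
```

The kinematic model is exact: zero residual, with h 0.1988, links 0.6016 and 0.4636, and wrist (0.1999, -0.1918). Now I'll scan the feasible grips, by lean δ off the cap's axis and turn ψ.

```bash
cat >> h.py <<'E'
from scipy.optimize import least_squares
LO=np.array([-3.07,-1.43,-1.02,-3.03,-3.05,-3.03]);HI=np.array([3.07,2.12,1.25,1.67,0,3.03])
X=np.zeros(12);X[[0,4,5,9,10]]=.1988,.6016,.4636,.1999,-.1918
def fk(q): return (design(q)@X)[0],chain(q)[5][0]
def ik(p,R,q0,m=.04):
    f=lambda q:np.r_[(fk(q)[0]-p)*5,(R.inv()*fk(q)[1]).as_rotvec()]
    r=least_squares(f,np.clip(q0,LO+m+1e-3,HI-m-1e-3),bounds=(LO+m,HI-m),xtol=1e-10,ftol=1e-12,max_nfev=60); return r.x,np.linalg.norm(r.fun)
def grip(c,n,psi,delta,g=.010,flip=0,back=0):
    """cap centre c, axis n; tool axis leans delta off n towards azimuth psi about n (0 = 'uphill side towards vertical'); jaws perpendicular to the lean"""
    ref=np.array([np.cos(np.radians(-5.3)),np.sin(np.radians(-5.3)),0.]); e1=ref-n*(ref@n); e1/=np.linalg.norm(e1); e2=np.cross(n,e1)
    d=np.cos(psi)*e1+np.sin(psi)*e2; tz=-(np.cos(delta)*n+np.sin(delta)*d); tx=np.cross(n,d)*(-1 if flip else 1)
    R=Ro.from_matrix(np.stack([tx,np.cross(tz,tx),tz],1)); return c+n*g-tz*(.1593+back),R
E
cat > scan.py <<'E'
from h import *
rng=np.random.default_rng(1); seeds=[np.array([.75,.1,-.5,.3,-.7,-1]),np.array([.5,.1,-.9,-1.5,-.6,1.]),np.array([.3,.1,-.9,-2.8,-.5,2])]
for dl in (10,20,30,40,50):
  for fl in (0,1):
    line=''
    qs={}
    for ps in range(-180,180,20):
        p,R=grip(CAP,N,np.radians(ps),np.radians(dl),flip=fl); ok=0
        for s in ([qs[ps-20]] if ps-20 in qs else [])+seeds:
            q,e=ik(p,R,s)
            if e<1e-3: ok=1; qs[ps]=q; break
        line+='%d'%ok
    print(dl,fl,line, {k:v.round(1).tolist() for k,v in qs.items() if k%60==0})
E
time python3 scan.py
```

```text
10 0 000000000011111000 {60: [0.7, 0.2, -0.9, 1.1, -0.5, -2.4]}
10 1 000000011111111000 {0: [0.7, 0.2, -0.8, 0.9, -0.4, -0.0], 60: [0.7, 0.2, -0.9, 1.1, -0.5, 0.7]}
20 0 000000001111111000 {0: [0.7, 0.2, -0.5, 0.3, -0.6, -2.6], 60: [0.8, 0.3, -0.7, 0.8, -0.8, -2.2]}
20 1 000000111111111000 {-60: [0.6, 0.1, -0.8, 0.3, -0.2, -0.4], 0: [0.7, 0.2, -0.5, 0.3, -0.6, 0.5], 60: [0.8, 0.3, -0.7, 0.8, -0.8, 1.0]}
30 0 000011111111111100 {-60: [0.5, 0.2, -0.4, -0.4, -0.5, -2.7], 0: [0.7, 0.3, -0.3, 0.1, -0.9, -2.4], 60: [0.9, 0.4, -0.5, 0.6, -1.0, -2.1], 120: [0.8, 0.4, -0.9, 1.5, -1.0, -1.9]}
30 1 001111111111111100 {-120: [0.1, 0.1, -0.5, -1.7, -0.3, 0.9], -60: [0.5, 0.2, -0.4, -0.4, -0.5, 0.4], 0: [0.7, 0.3, -0.3, 0.1, -0.9, 0.8], 60: [0.9, 0.4, -0.5, 0.6, -1.0, 1.1], 120: [0.8, 0.4, -0.9, 1.5, -1.0, 1.2]}
40 0 000011111111111100 {-60: [0.3, 0.2, -0.3, -0.7, -0.8, -2.4], 0: [0.6, 0.4, -0.1, -0.1, -1.1, -2.2], 60: [0.9, 0.5, -0.4, 0.5, -1.2, -2.0], 120: [0.9, 0.5, -0.9, 1.3, -1.1, -1.9]}
40 1 001111111111111100 {-120: [-0.1, 0.2, -0.6, -1.9, -0.7, 1.4], -60: [0.3, 0.2, -0.3, -0.7, -0.8, 0.8], 0: [0.6, 0.4, -0.1, -0.1, -1.1, 0.9], 60: [0.9, 0.5, -0.4, 0.5, -1.2, 1.2], 120: [0.9, 0.5, -0.9, 1.3, -1.1, 1.2]}
50 0 000011111111111100 {-60: [0.2, 0.3, -0.2, -0.8, -1.0, -2.2], 0: [0.5, 0.5, 0.0, -0.2, -1.3, -2.1], 60: [0.9, 0.6, -0.2, 0.4, -1.4, -1.9], 120: [1.0, 0.6, -0.8, 1.2, -1.3, -2.0]}
50 1 001111111111111100 {-120: [-0.3, 0.4, -0.6, -1.9, -1.0, 1.6], -60: [0.2, 0.3, -0.2, -0.8, -1.0, 0.9], 0: [0.5, 0.5, 0.0, -0.2, -1.3, 1.0], 60: [0.9, 0.6, -0.2, 0.4, -1.4, 1.2], 120: [1.0, 0.6, -0.8, 1.2, -1.3, 1.2]}
real	0m52.700s
user	0m53.178s
sys	0m0.101s
```

```bash
cat > path.py <<'E'
from h import *
for dl in (30,35):
    d=np.radians(dl); q=np.array([.7,.3,-.3,.1,-.9,.8]); Q={}
    for rng in (range(0,141,10),range(0,-141,-10)):
        qq=q
        for ps in rng:
            p,R=grip(CAP+N*.005,N,np.radians(ps),d,flip=1); qq,e=ik(p,R,qq,.02); Q[ps]=(qq,e)
    ks=sorted(Q); print(dl,[(k,round(Q[k][1],4)) for k in ks if Q[k][1]>1e-3])
    A=np.array([Q[k][0] for k in ks]); print('max step/10deg',[ (k,np.abs(s).max().round(3)) for k,s in zip(ks,np.diff(A,axis=0)) if np.abs(s).max()>.2])
    for k in (-120,-100,0,100,120): print(k,Q[k][0].round(2))
d=np.radians(30)
s=get_state()
for b in (.07,):
    p,R=grip(CAP,N,np.radians(-100),d,flip=1,back=b); q,e=ik(p,R,Q[-100][0]); print('pre',q.round(2),e,rel(p,R,s))
    nt=R.inv().apply(N); print('N in tool',nt)
E
python3 path.py
```

```text
30 [(130, np.float64(0.0185)), (140, np.float64(0.1278))]
max step/10deg [(-140, np.float64(0.353)), (-130, np.float64(0.418)), (-120, np.float64(0.393)), (-110, np.float64(0.277))]
-120 [ 0.17  0.12 -0.51 -1.62 -0.24  0.86]
-100 [ 0.41  0.12 -0.5  -0.95 -0.19  0.36]
0 [ 0.67  0.29 -0.31  0.08 -0.9   0.76]
100 [ 0.92  0.37 -0.8   1.11 -0.98  1.21]
120 [ 0.86  0.35 -0.95  1.45 -0.98  1.25]
35 [(140, np.float64(0.1196))]
max step/10deg [(-140, np.float64(0.281)), (-130, np.float64(0.306)), (-120, np.float64(0.302)), (-110, np.float64(0.265)), (-100, np.float64(0.218)), (120, np.float64(0.201))]
-120 [-0.01  0.16 -0.56 -1.82 -0.47  1.19]
-100 [ 0.2   0.15 -0.45 -1.25 -0.42  0.78]
0 [ 0.64  0.34 -0.22 -0.   -1.02  0.84]
100 [ 0.95  0.42 -0.75  1.05 -1.07  1.21]
120 [ 0.91  0.41 -0.92  1.39 -1.07  1.23]
pre [ 0.52 -0.04 -0.65 -0.61 -0.13 -0.05] 6.551501009937587e-15 (array([  92.1, -130.7,   46.4]), array([-27.68, -16.69,  -0.12]))
N in tool [ 9.22297067e-17  5.00000000e-01 -8.66025404e-01]
```

```bash
python3 - <<'E'
from h import *
s=get_state();d=np.radians(35)
q=s['q'].copy(); q[5]=.5
for b in (.07,0):
    p,R=grip(CAP,N,np.radians(-90),d,flip=1,back=b); q,e=ik(p,R,[.3,.1,-.45,-.9,-.4,.7]); print('pre',q.round(2),e,rel(p,R,s))
R0=Ro.from_euler('xyz',s['ee_rot']); p,R=grip(CAP,N,np.radians(-90),d,flip=1,back=.07)
for t in np.linspace(0,1,7):
    Rt=R0*Ro.from_rotvec((R0.inv()*R).as_rotvec()*t); qq,e=ik(s['eef_pos']*(1-t)+p*t,Rt,s['q'] if t==0 else qq); print(qq.round(2),round(e,4))
nt=np.array([0,np.sin(d),-np.cos(d)]);G=np.array([0,0,159.3])
for ph in range(10,111,10):
    T=Ro.from_rotvec(nt*np.radians(ph)); print(list((G-T.apply(G)+nt*7*ph/360).round(1))+list((nt*ph).round(2)))
E
```

```text
pre [ 0.24  0.03 -0.46 -0.92 -0.51  0.56] 5.699037582371614e-12 (array([  68.4, -147.5,   50. ]), array([-31.25, -13.45, -10.37]))
pre [ 0.26  0.16 -0.41 -1.05 -0.45  0.7 ] 8.904897408823858e-10 (array([  56.4, -110.3,  108.1]), array([-31.25, -13.45, -10.37]))
[ 0.76  0.11 -0.48  0.31 -0.72 -1.14] 0.0
[ 0.73  0.07 -0.58  0.31 -0.56 -1.08] 0.0
[ 0.69  0.04 -0.65  0.28 -0.41 -1.  ] 0.0
[ 0.66  0.01 -0.7   0.18 -0.29 -0.85] 0.0
[ 0.61  0.   -0.65 -0.12 -0.25 -0.49] 0.0
[ 0.46  0.01 -0.54 -0.56 -0.35  0.06] 0.0
[ 0.24  0.03 -0.46 -0.92 -0.51  0.56] 0.0
[np.float64(-15.9), np.float64(1.2), np.float64(0.6), np.float64(0.0), np.float64(5.74), np.float64(-8.19)]
[np.float64(-31.3), np.float64(4.7), np.float64(2.8), np.float64(0.0), np.float64(11.47), np.float64(-16.38)]
[np.float64(-45.7), np.float64(10.4), np.float64(6.5), np.float64(0.0), np.float64(17.21), np.float64(-24.57)]
[np.float64(-58.7), np.float64(18.0), np.float64(11.6), np.float64(0.0), np.float64(22.94), np.float64(-32.77)]
[np.float64(-70.0), np.float64(27.3), np.float64(17.9), np.float64(0.0), np.float64(28.68), np.float64(-40.96)]
[np.float64(-79.1), np.float64(38.1), np.float64(25.2), np.float64(0.0), np.float64(34.41), np.float64(-49.15)]
[np.float64(-85.9), np.float64(50.0), np.float64(33.4), np.float64(0.0), np.float64(40.15), np.float64(-57.34)]
[np.float64(-90.0), np.float64(62.7), np.float64(42.0), np.float64(0.0), np.float64(45.89), np.float64(-65.53)]
[np.float64(-91.4), np.float64(75.9), np.float64(51.0), np.float64(0.0), np.float64(51.62), np.float64(-73.72)]
[np.float64(-90.0), np.float64(89.0), np.float64(59.9), np.float64(0.0), np.float64(57.36), np.float64(-81.92)]
[np.float64(-85.9), np.float64(101.7), np.float64(68.6), np.float64(0.0), np.float64(63.09), np.float64(-90.11)]
```

Request:
drive_tool --pt "68 -147 50 -31.2 -13.5 -10.4 -1" --pt "68 -147 50 -31.2 -13.5 -10.4 -1" --pt "68 -147 50 -31.2 -13.5 -10.4 -1" --pt "68 -147 50 -31.2 -13.5 -10.4 -1" --pt "68 -147 50 -31.2 -13.5 -10.4 -1" --pt "68 -147 50 -31.2 -13.5 -10.4 -1" --pt "68 -147 50 -31.2 -13.5 -10.4 -1"

```text
t: 4.18
eef_pos: [0.4735, 0.0752, 0.3128]
ee_rot: [2.533, 0.613, 3.045]
force: [-0.5, -1.1, -1.4]
width: 0.0874
```

```bash
python3 - <<'E'
from h import *
s=get_state();d=np.radians(35); print(s['q'].round(2))
for b in (.07,0):
    p,R=grip(CAP,N,np.radians(-90),d,flip=1,back=b); print(rel(p,R,s))
E
```

```text
[ 0.24  0.02 -0.47 -0.92 -0.5   0.56]
(array([-1.3,  1. ,  0.7]), array([-0.25,  0.21, -0.07]))
(array([-1.1,  1.3, 70.7]), array([-0.25,  0.21, -0.07]))
```

Request:
drive_tool --pt "-1 1 25 0 0 0 -1" --pt "-1 1 45 0 0 0 -1" --pt "-1 1 60 0 0 0 -1" --pt "-1 1 70 0 0 0 -1" --pt "-1 1 70 0 0 0 -1"

```text
t: 4.8
eef_pos: [0.5108, 0.1143, 0.2667]
ee_rot: [2.533, 0.61, 3.046]
force: [0.1, -0.2, 0.1]
width: 0.0876
```

```bash
python3 - <<'E'
from h import *
s=get_state(); print(s['q'].round(2),s['force'],s['moment'],rel(*grip(CAP,N,np.radians(-90),np.radians(35),flip=1),s))
ims=[]
for n in('scene','top'):
    f=grab_frame(n); pickle.dump(f,open(n+'3.pkl','wb'))
    im=f['img'][130:230,310:410] if n=='scene' else f['img'][110:210,170:270]
    ims.append(cv2.resize(im,None,fx=4,fy=4,interpolation=cv2.INTER_CUBIC)[...,::-1])
cv2.imwrite('pics/g3.png',np.hstack(ims))
E
```

```text
[ 0.26  0.16 -0.41 -1.05 -0.44  0.69] [ 0.06932896 -0.17200572  0.1488794 ] [-1.6653074   1.73562282  0.06186055] (array([-0.4, -1. , -0.3]), array([-0.21,  0.06, -0.14]))
```

View pics/g3.png

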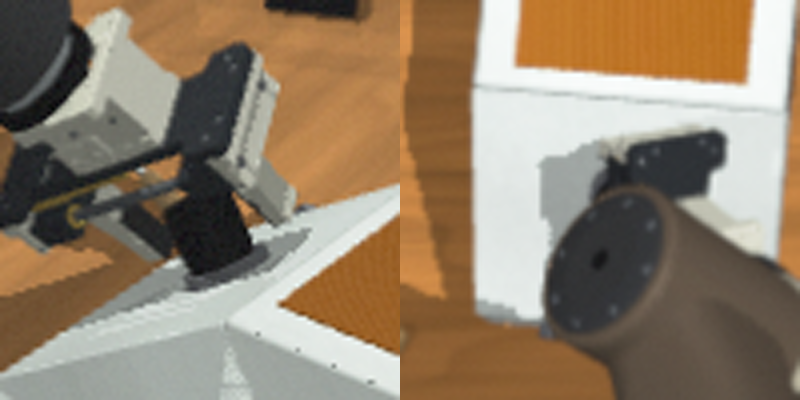

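The jaws straddle the cap, with the fingers left and right of it at (150,225) and (280,200) and the cap at (210,235), touching nothing. I'll close lightly and read the forces.

Request:
drive_tool --pt "0 0 0 0 0 0 0.2" --pt "0 0 0 0 0 0 0.2" --pt "0 0 0 0 0 0 0.2" --pt "0 0 0 0 0 0 0.2" --pt "0 0 0 0 0 0 0.2" --grip_force 10

```text
t: 5.52
eef_pos: [0.5105, 0.1145, 0.2673]
ee_rot: [2.531, 0.611, 3.046]
force: [-2.5, -0.0, 0.5]
width: 0.0439
```

```bash
cat > st.py <<'E'
from h import *
s=get_state(); R=Ro.from_euler('xyz',s['ee_rot']); print('t',round(s['t'],2),'w',s['width'],s['q'].round(2),'Ftool',R.inv().apply(s['force']).round(2),'Mtool',R.inv().apply(s['moment']).round(2))
n=-(R.as_matrix()[:,2]*np.cos(np.radians(35))-R.as_matrix()[:,1]*np.sin(np.radians(35))); print('cap axis implied',n.round(3),'centre implied',(s['eef_pos']+R.apply([0,0,.1593])-.01*n).round(4),'est',CAP.round(4),N.round(3))
E
python3 st.py
```

```text
t 5.53 w 0.043946575116406816 [ 0.26  0.16 -0.42 -1.05 -0.44  0.69] Ftool [ 1.77  0.85 -1.67] Mtool [1.32 2.   0.02]
cap axis implied [-0.571  0.056  0.819] centre implied [0.5995 0.1976 0.1522] est [0.5999 0.1968 0.1516] [-0.571  0.053  0.819]
```

Gripped at 43.9 mm with side forces under 2 N, so the alignment is good. Turning the first 100°.

Request:
drive_tool --pt "0 0 0 0 0 0 0.2" --pt "-15.9 1.2 0.6 0 5.74 -8.19 0.2" --pt "-31.3 4.7 2.8 0 11.47 -16.38 0.2" --pt "-45.7 10.4 6.5 0 17.21 -24.57 0.2" --pt "-58.7 18 11.6 0 22.94 -32.77 0.2" --pt "-70 27.3 17.9 0 28.68 -40.96 0.2" --pt "-79.1 38.1 25.2 0 34.41 -49.15 0.2" --pt "-85.9 50 33.4 0 40.15 -57.34 0.2" --pt "-90 62.7 42 0 45.89 -65.53 0.2" --pt "-91.4 75.9 51 0 51.62 -73.72 0.2" --pt "-90 89 59.9 0 57.36 -81.92 0.2" --grip_force 25

```text
t: 6.9
eef_pos: [0.5931, 0.2149, 0.32]
ee_rot: [3.133, -0.104, -1.52]
force: [-1.8, 0.8, -3.3]
width: 0.0435
```

```bash
python3 st.py
```

```text
t 6.9 w 0.04353537698423917 [ 0.68  0.36 -0.22  0.09 -1.05  0.89] Ftool [-1.25  1.71  3.16] Mtool [-0.86 -1.22 -0.02]
cap axis implied [-0.57   0.056  0.82 ] centre implied [0.5983 0.1978 0.1534] est [0.5999 0.1968 0.1516] [-0.571  0.053  0.819]
```

Request:
drive_tool --pt "-15.9 1.2 0.6 0 5.74 -8.19 0.2" --pt "-31.3 4.7 2.8 0 11.47 -16.38 0.2" --pt "-45.7 10.4 6.5 0 17.21 -24.57 0.2" --pt "-58.7 18 11.6 0 22.94 -32.77 0.2" --pt "-70 27.3 17.9 0 28.68 -40.96 0.2" --pt "-79.1 38.1 25.2 0 34.41 -49.15 0.2" --pt "-85.9 50 33.4 0 40.15 -57.34 0.2" --pt "-90 62.7 42 0 45.89 -65.53 0.2" --pt "-91.4 75.9 51 0 51.62 -73.72 0.2" --pt "-90 89 59.9 0 57.36 -81.92 0.2" --pt "-90 89 59.9 0 57.36 -81.92 0.2"

```text
t: 8.28
eef_pos: [0.4993, 0.2927, 0.2517]
ee_rot: [2.293, -0.567, 0.324]
force: [0.2, -0.6, -0.9]
width: 0.0436
```

```bash
python3 st.py; python3 - <<'E'
from h import *
f=grab_frame('scene'); 
cv2.imwrite('pics/g4.png',cv2.resize(f['img'][130:230,310:440],None,fx=4,fy=4,interpolation=cv2.INTER_CUBIC)[...,::-1])
d=np.radians(35);nt=np.array([0,np.sin(d),-np.cos(d)]);G=np.array([0,0,159.3])
for ph in range(-10,-101,-10):
    T=Ro.from_rotvec(nt*np.radians(ph)); print(list(map(float,(G-T.apply(G)).round(1)))+list(map(float,(nt*ph).round(2))))
E
```

```text
t 8.28 w 0.04362842437872977 [ 0.94  0.42 -0.84  1.21 -1.06  1.22] Ftool [-0.45 -0.14  0.99] Mtool [ 2.11 -1.8   0.06]
cap axis implied [-0.57   0.057  0.82 ] centre implied [0.5966 0.1968 0.1547] est [0.5999 0.1968 0.1516] [-0.571  0.053  0.819]
[15.9, 1.1, 0.8, -0.0, -5.74, 8.19]
[31.3, 4.5, 3.2, -0.0, -11.47, 16.38]
[45.7, 10.0, 7.0, -0.0, -17.21, 24.57]
[58.7, 17.5, 12.3, -0.0, -22.94, 32.77]
[70.0, 26.7, 18.7, -0.0, -28.68, 40.96]
[79.1, 37.4, 26.2, -0.0, -34.41, 49.15]
[85.9, 49.2, 34.5, -0.0, -40.15, 57.34]
[90.0, 61.8, 43.3, -0.0, -45.89, 65.53]
[91.4, 74.8, 52.4, -0.0, -51.62, 73.72]
[90.0, 87.8, 61.5, -0.0, -57.36, 81.92]
```

View pics/g4.png

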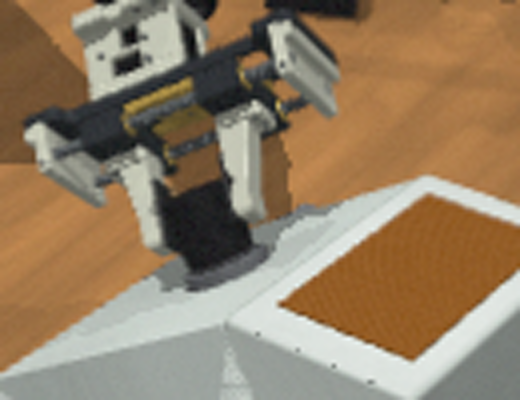

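The fingers hold the cap at (205,230) squarely and forces stay around 1 N. Opening and turning back 200°.

Request:
drive_tool --pt "0 0 0 0 0 0 -0.6" --pt "0 0 0 0 0 0 -0.6" --pt "15.9 1.1 0.8 0 -5.74 8.19 -0.6" --pt "31.3 4.5 3.2 0 -11.47 16.38 -0.6" --pt "45.7 10 7 0 -17.21 24.57 -0.6" --pt "58.7 17.5 12.3 0 -22.94 32.77 -0.6" --pt "70 26.7 18.7 0 -28.68 40.96 -0.6" --pt "79.1 37.4 26.2 0 -34.41 49.15 -0.6" --pt "85.9 49.2 34.5 0 -40.15 57.34 -0.6" --pt "90 61.8 43.3 0 -45.89 65.53 -0.6" --pt "91.4 74.8 52.4 0 -51.62 73.72 -0.6" --pt "90 87.8 61.5 0 -57.36 81.92 -0.6"

```text
t: 9.82
eef_pos: [0.5926, 0.2146, 0.3228]
ee_rot: [3.136, -0.096, -1.529]
force: [0.0, 0.3, -0.3]
width: 0.0702
```

Request:
drive_tool --pt "15.9 1.1 0.8 0 -5.74 8.19 -0.6" --pt "31.3 4.5 3.2 0 -11.47 16.38 -0.6" --pt "45.7 10 7 0 -17.21 24.57 -0.6" --pt "58.7 17.5 12.3 0 -22.94 32.77 -0.6" --pt "70 26.7 18.7 0 -28.68 40.96 -0.6" --pt "79.1 37.4 26.2 0 -34.41 49.15 -0.6" --pt "85.9 49.2 34.5 0 -40.15 57.34 -0.6" --pt "90 61.8 43.3 0 -45.89 65.53 -0.6" --pt "91.4 74.8 52.4 0 -51.62 73.72 -0.6" --pt "90 87.8 61.5 0 -57.36 81.92 -0.6" --pt "90 87.8 61.5 0 -57.36 81.92 -0.6"

```text
t: 11.2
eef_pos: [0.5081, 0.1143, 0.2708]
ee_rot: [2.529, 0.611, 3.042]
force: [1.0, -0.7, 0.5]
width: 0.0702
```

Request:
drive_tool --pt "0 0 0 0 0 0 0.2" --pt "0 0 0 0 0 0 0.2" --pt "0 0 0 0 0 0 0.2" --pt "0 0 0 0 0 0 0.2"

```text
t: 11.7
eef_pos: [0.5083, 0.1151, 0.2706]
ee_rot: [2.532, 0.611, 3.047]
force: [-1.3, 1.7, -0.0]
width: 0.043
```

```bash
python3 st.py
```

```text
t 11.7 w 0.04296207035691421 [ 0.27  0.15 -0.42 -1.03 -0.44  0.67] Ftool [1.23 1.78 0.25] Mtool [1.12 2.14 0.01]
cap axis implied [-0.571  0.055  0.819] centre implied [0.5973 0.1983 0.1554] est [0.5999 0.1968 0.1516] [-0.571  0.053  0.819]
```

Second grip: another 200°.

Request:
drive_tool --pt "-15.9 1.2 0.6 0 5.74 -8.19 0.2" --pt "-31.3 4.7 2.8 0 11.47 -16.38 0.2" --pt "-45.7 10.4 6.5 0 17.21 -24.57 0.2" --pt "-58.7 18 11.6 0 22.94 -32.77 0.2" --pt "-70 27.3 17.9 0 28.68 -40.96 0.2" --pt "-79.1 38.1 25.2 0 34.41 -49.15 0.2" --pt "-85.9 50 33.4 0 40.15 -57.34 0.2" --pt "-90 62.7 42 0 45.89 -65.53 0.2" --pt "-91.4 75.9 51 0 51.62 -73.72 0.2" --pt "-90 89 59.9 0 57.36 -81.92 0.2"

```text
t: 12.95
eef_pos: [0.5907, 0.2151, 0.3235]
ee_rot: [3.133, -0.104, -1.519]
force: [-4.2, -0.8, -2.2]
width: 0.0432
```

Request:
drive_tool --pt "-15.9 1.2 0.6 0 5.74 -8.19 0.2" --pt "-31.3 4.7 2.8 0 11.47 -16.38 0.2" --pt "-45.7 10.4 6.5 0 17.21 -24.57 0.2" --pt "-58.7 18 11.6 0 22.94 -32.77 0.2" --pt "-70 27.3 17.9 0 28.68 -40.96 0.2" --pt "-79.1 38.1 25.2 0 34.41 -49.15 0.2" --pt "-85.9 50 33.4 0 40.15 -57.34 0.2" --pt "-90 62.7 42 0 45.89 -65.53 0.2" --pt "-91.4 75.9 51 0 51.62 -73.72 0.2" --pt "-90 89 59.9 0 57.36 -81.92 0.2" --pt "-90 89 59.9 0 57.36 -81.92 0.2"

```text
t: 14.32
eef_pos: [0.4965, 0.2929, 0.2548]
ee_rot: [2.291, -0.566, 0.327]
force: [-1.4, 0.7, 1.2]
width: 0.0436
```

```bash
python3 st.py; python3 - <<'E'
from h import *
f=grab_frame('scene'); 
cv2.imwrite('pics/g5.png',cv2.resize(f['img'][130:230,310:440],None,fx=4,fy=4,interpolation=cv2.INTER_CUBIC)[...,::-1])
E
```

```text
t 14.32 w 0.04356775538425692 [ 0.95  0.41 -0.84  1.2  -1.07  1.23] Ftool [-0.29  0.47 -1.88] Mtool [ 1.5  -2.47 -0.02]
cap axis implied [-0.57   0.058  0.82 ] centre implied [0.5941 0.197  0.1579] est [0.5999 0.1968 0.1516] [-0.571  0.053  0.819]
```

View pics/g5.png

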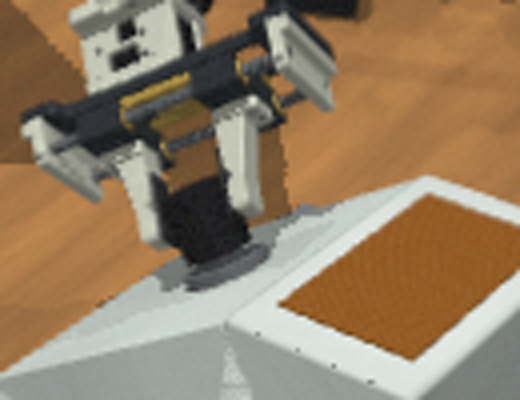

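The cap's rim now shows a gap above the collar at (225,262), as expected at about 400°. Third grip next.

Request:
drive_tool --pt "0 0 0 0 0 0 -0.6" --pt "0 0 0 0 0 0 -0.6" --pt "15.9 1.1 0.8 0 -5.74 8.19 -0.6" --pt "31.3 4.5 3.2 0 -11.47 16.38 -0.6" --pt "45.7 10 7 0 -17.21 24.57 -0.6" --pt "58.7 17.5 12.3 0 -22.94 32.77 -0.6" --pt "70 26.7 18.7 0 -28.68 40.96 -0.6" --pt "79.1 37.4 26.2 0 -34.41 49.15 -0.6" --pt "85.9 49.2 34.5 0 -40.15 57.34 -0.6" --pt "90 61.8 43.3 0 -45.89 65.53 -0.6" --pt "91.4 74.8 52.4 0 -51.62 73.72 -0.6" --pt "90 87.8 61.5 0 -57.36 81.92 -0.6"

```text
t: 15.88
eef_pos: [0.5905, 0.2148, 0.3259]
ee_rot: [3.136, -0.096, -1.529]
force: [0.3, -0.7, -0.6]
width: 0.07
```

Request:
drive_tool --pt "15.9 1.1 0.8 0 -5.74 8.19 -0.6" --pt "31.3 4.5 3.2 0 -11.47 16.38 -0.6" --pt "45.7 10 7 0 -17.21 24.57 -0.6" --pt "58.7 17.5 12.3 0 -22.94 32.77 -0.6" --pt "70 26.7 18.7 0 -28.68 40.96 -0.6" --pt "79.1 37.4 26.2 0 -34.41 49.15 -0.6" --pt "85.9 49.2 34.5 0 -40.15 57.34 -0.6" --pt "90 61.8 43.3 0 -45.89 65.53 -0.6" --pt "91.4 74.8 52.4 0 -51.62 73.72 -0.6" --pt "90 87.8 61.5 0 -57.36 81.92 -0.6" --pt "90 87.8 61.5 0 -57.36 81.92 -0.6"

```text
t: 17.25
eef_pos: [0.5059, 0.1144, 0.2738]
ee_rot: [2.53, 0.611, 3.042]
force: [0.9, -0.7, -0.3]
width: 0.07
```

Request:
drive_tool --pt "0 0 0 0 0 0 0.2" --pt "0 0 0 0 0 0 0.2" --pt "0 0 0 0 0 0 0.2" --pt "0 0 0 0 0 0 0.2"

```text
t: 17.75
eef_pos: [0.5062, 0.1153, 0.2739]
ee_rot: [2.532, 0.611, 3.047]
force: [-0.8, 1.0, -0.5]
width: 0.0437
```

Request:
drive_tool --pt "-15.9 1.2 0.6 0 5.74 -8.19 0.2" --pt "-31.3 4.7 2.8 0 11.47 -16.38 0.2" --pt "-45.7 10.4 6.5 0 17.21 -24.57 0.2" --pt "-58.7 18 11.6 0 22.94 -32.77 0.2" --pt "-70 27.3 17.9 0 28.68 -40.96 0.2" --pt "-79.1 38.1 25.2 0 34.41 -49.15 0.2" --pt "-85.9 50 33.4 0 40.15 -57.34 0.2" --pt "-90 62.7 42 0 45.89 -65.53 0.2" --pt "-91.4 75.9 51 0 51.62 -73.72 0.2" --pt "-90 89 59.9 0 57.36 -81.92 0.2"

```text
t: 19.0
eef_pos: [0.5884, 0.2153, 0.3265]
ee_rot: [3.132, -0.105, -1.52]
force: [-2.9, -1.3, -2.4]
width: 0.0436
```

Request:
drive_tool --pt "-15.9 1.2 0.6 0 5.74 -8.19 0.2" --pt "-31.3 4.7 2.8 0 11.47 -16.38 0.2" --pt "-45.7 10.4 6.5 0 17.21 -24.57 0.2" --pt "-58.7 18 11.6 0 22.94 -32.77 0.2" --pt "-70 27.3 17.9 0 28.68 -40.96 0.2" --pt "-79.1 38.1 25.2 0 34.41 -49.15 0.2" --pt "-85.9 50 33.4 0 40.15 -57.34 0.2" --pt "-90 62.7 42 0 45.89 -65.53 0.2" --pt "-90 62.7 42 0 45.89 -65.53 0.2"

```text
t: 20.12
eef_pos: [0.5206, 0.2968, 0.2755]
ee_rot: [2.524, -0.61, -0.09]
force: [-1.7, -0.9, 1.1]
width: 0.0434
```

```bash
python3 st.py
```

```text
t 20.12 w 0.043371312624955444 [ 0.96  0.42 -0.66  0.9  -1.09  1.21] Ftool [-0.68  1.9  -0.9 ] Mtool [ 0.81 -2.36  0.06]
cap axis implied [-0.57   0.058  0.82 ] centre implied [0.5921 0.1977 0.1609] est [0.5999 0.1968 0.1516] [-0.571  0.053  0.819]
```

580° turned in total. Now a gentle 4 mm pull along the axis, reading the force to see whether it is free.

Request:
drive_tool --pt "0 1.1 -1.6 0 0 0 0.2" --pt "0 2.3 -3.3 0 0 0 0.2" --pt "0 2.3 -3.3 0 0 0 0.2"

```text
t: 20.5
eef_pos: [0.5197, 0.2972, 0.2802]
ee_rot: [2.53, -0.612, -0.098]
force: [-4.8, -1.8, -1.2]
width: 0.0432
```

```bash
python3 st.py
```

```text
t 20.5 w 0.043201977660690616 [ 0.97  0.41 -0.66  0.89 -1.1   1.21] Ftool [-4.48  2.8  -0.1 ] Mtool [ 0.55 -3.49 -0.03]
cap axis implied [-0.571  0.056  0.819] centre implied [0.591  0.1984 0.1652] est [0.5999 0.1968 0.1516] [-0.571  0.053  0.819]
```

No axial resistance, so it is free. Pulling clear.

Request:
drive_tool --pt "0 2.9 -4.1 0 0 0 0.2" --pt "0 5.7 -8.2 0 0 0 0.2" --pt "0 10 -14.3 0 0 0 0.2" --pt "0 20 -28.6 0 0 0 0.2" --pt "0 34 -49 0 0 0 0.2" --pt "0 46 -65.5 0 0 0 0.2" --pt "0 46 -65.5 0 0 0 0.2"

```text
t: 21.38
eef_pos: [0.4732, 0.3024, 0.3475]
ee_rot: [2.534, -0.613, -0.097]
force: [0.1, -0.0, -1.9]
width: 0.0433
```

```bash
python3 st.py; python3 - <<'E'
from h import *
f=grab_frame('scene'); pickle.dump(f,open('s6.pkl','wb'))
cv2.imwrite('pics/g6.png',cv2.resize(f['img'][100:230,310:440],None,fx=4,fy=4,interpolation=cv2.INTER_CUBIC)[...,::-1])
E
```

```text
t 21.38 w 0.04326442669966937 [ 1.07  0.3  -0.63  0.78 -1.23  1.28] Ftool [-1.04 -0.92  1.33] Mtool [ 1.68 -2.02  0.01]
cap axis implied [-0.573  0.053  0.818] centre implied [0.545  0.204  0.2324] est [0.5999 0.1968 0.1516] [-0.571  0.053  0.819]
```

View pics/g6.png

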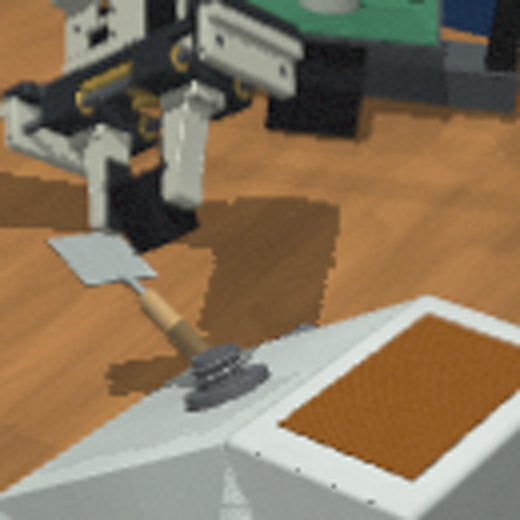

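The cap is off and held at (150,205) in the crop, with the bare threaded neck visible at (220,370). Planning the transfer to the tray.

```bash
cat > place.py <<'E'
from h import *
s=get_state(); d=np.radians(35); Z=np.array([0,0,1.]); Z[0]=1e-6; Z/=np.linalg.norm(Z); T=np.array([.527,-.370,.0265])
for ps in range(-180,180,30):
    out=[]
    for sd in (s['q'],[-.6,.4,-.2,-.5,-1,.5],[-.6,.4,-.2,.8,-1,-1.5],[-.6,.4,-.2,0,-1,2.5]):
        p,R=grip(T,Z,np.radians(ps),d,flip=1); q,e=ik(p,R,np.array(sd,float))
        p2,R2=grip(T+[0,0,.15],Z,np.radians(ps),d,flip=1); q2,e2=ik(p2,R2,q)
        if max(e,e2)<1e-3: out.append((np.abs(q-s['q']).max().round(2),q.round(2).tolist(),q2.round(2).tolist()))
    if out: print(ps,min(out,key=lambda o:o[0]))
E
python3 place.py
```

```text
-180 (np.float64(1.65), [-0.56, 0.38, -0.39, -0.84, -0.35, -0.37], [-0.46, 0.15, -0.39, -0.45, -0.49, -0.86])
-150 (np.float64(1.77), [-0.7, 0.49, -0.19, -0.82, -0.79, 0.12], [-0.66, 0.29, -0.12, -0.67, -0.96, -0.14])
-120 (np.float64(1.77), [-0.7, 0.61, 0.01, -0.68, -1.13, 0.43], [-0.69, 0.44, 0.1, -0.63, -1.33, 0.26])
-90 (np.float64(1.7), [-0.63, 0.72, 0.19, -0.52, -1.41, 0.72], [-0.63, 0.58, 0.3, -0.52, -1.62, 0.6])
-60 (np.float64(1.58), [-0.52, 0.81, 0.3, -0.34, -1.58, 1.04], [-0.52, 0.68, 0.41, -0.35, -1.81, 0.95])
-30 (np.float64(1.45), [-0.39, 0.84, 0.28, -0.13, -1.61, 1.38], [-0.39, 0.72, 0.4, -0.14, -1.85, 1.35])
0 (np.float64(1.32), [-0.26, 0.81, 0.13, 0.09, -1.49, 1.7], [-0.26, 0.69, 0.24, 0.09, -1.73, 1.72])
30 (np.float64(1.21), [-0.14, 0.73, -0.14, 0.33, -1.24, 1.95], [-0.14, 0.59, -0.03, 0.32, -1.49, 2.03])
60 (np.float64(1.14), [-0.08, 0.61, -0.49, 0.66, -0.93, 2.08], [-0.06, 0.45, -0.35, 0.55, -1.19, 2.27])
90 (np.float64(1.28), [-0.22, 0.47, -0.85, 1.34, -0.62, 2.0], [-0.08, 0.29, -0.67, 0.88, -0.84, 2.45])
```

```bash
cat > mv.py <<'E'
from h import *
import sys
s=get_state(); d=np.radians(35); Z=np.array([1e-6,0,1.]); T=np.array([.527,-.370,.0265]); h=float(sys.argv[1])
p,R=grip(T+[0,0,h],Z,0,d,flip=1); print('whole',rel(p,R,s))
R0=Ro.from_euler('xyz',s['ee_rot']); rv=(R0.inv()*R).as_rotvec(); q=s['q'];n=int(sys.argv[2])
for t in np.linspace(0,1,n+1)[1:]:
    Rt=R0*Ro.from_rotvec(rv*t); pt=s['eef_pos']*(1-t)+p*t; q1,e=ik(pt,Rt,q); c=pt+Rt.apply([0,0,.1593]); print([float(v) for v in np.r_[R0.inv().apply(pt-s['eef_pos'])*1000,np.degrees(rv*t)].round(1)],'e',round(e,4),'dq',np.abs(q1-q).max().round(2),'grasp',c.round(3)); q=q1
E
python3 mv.py .12 16; python3 st.py
```

```text
whole (array([137.2, 447.3, 518.4]), array([-27.48, -72.23,  55.3 ]))
[8.6, 28.0, 32.4, -1.7, -4.5, 3.5] e 0.0 dq 0.06 grasp [0.536 0.16  0.231]
[17.1, 55.9, 64.8, -3.4, -9.0, 6.9] e 0.0 dq 0.07 grasp [0.532 0.116 0.223]
[25.7, 83.9, 97.2, -5.2, -13.5, 10.4] e 0.0 dq 0.08 grasp [0.529 0.074 0.215]
[34.3, 111.8, 129.6, -6.9, -18.1, 13.8] e 0.0 dq 0.08 grasp [0.525 0.034 0.207]
[42.9, 139.8, 162.0, -8.6, -22.6, 17.3] e 0.0 dq 0.09 grasp [ 0.522 -0.006  0.2  ]
[51.4, 167.8, 194.4, -10.3, -27.1, 20.7] e 0.0 dq 0.09 grasp [ 0.518 -0.044  0.194]
[60.0, 195.7, 226.8, -12.0, -31.6, 24.2] e 0.0 dq 0.09 grasp [ 0.515 -0.08   0.187]
[68.6, 223.7, 259.2, -13.7, -36.1, 27.7] e 0.0 dq 0.1 grasp [ 0.513 -0.116  0.182]
[77.2, 251.6, 291.6, -15.5, -40.6, 31.1] e 0.0 dq 0.09 grasp [ 0.512 -0.151  0.177]
[85.7, 279.6, 324.0, -17.2, -45.1, 34.6] e 0.0 dq 0.09 grasp [ 0.511 -0.184  0.172]
[94.3, 307.5, 356.4, -18.9, -49.7, 38.0] e 0.0 dq 0.09 grasp [ 0.511 -0.217  0.168]
[102.9, 335.5, 388.8, -20.6, -54.2, 41.5] e 0.0 dq 0.09 grasp [ 0.512 -0.248  0.165]
[111.5, 363.5, 421.2, -22.3, -58.7, 44.9] e 0.0 dq 0.09 grasp [ 0.514 -0.28   0.162]
[120.0, 391.4, 453.6, -24.0, -63.2, 48.4] e 0.0 dq 0.1 grasp [ 0.517 -0.31   0.159]
[128.6, 419.4, 486.0, -25.8, -67.7, 51.8] e 0.0 dq 0.11 grasp [ 0.521 -0.34   0.158]
[137.2, 447.3, 518.4, -27.5, -72.2, 55.3] e 0.0 dq 0.12 grasp [ 0.527 -0.37   0.157]
t 21.43 w 0.04322397402627377 [ 1.07  0.3  -0.64  0.78 -1.23  1.28] Ftool [-0.28 -0.38  1.4 ] Mtool [ 1.68 -2.    0.05]
cap axis implied [-0.572  0.054  0.818] centre implied [0.5451 0.2036 0.2315] est [0.5999 0.1968 0.1516] [-0.571  0.053  0.819]
```

Request:
drive_tool --pt "8.6 28 32.4 -1.7 -4.5 3.5 0.2" --pt "17.1 55.9 64.8 -3.4 -9 6.9 0.2" --pt "25.7 83.9 97.2 -5.2 -13.5 10.4 0.2" --pt "34.3 111.8 129.6 -6.9 -18.1 13.8 0.2" --pt "42.9 139.8 162 -8.6 -22.6 17.3 0.2" --pt "51.4 167.8 194.4 -10.3 -27.1 20.7 0.2" --pt "60 195.7 226.8 -12 -31.6 24.2 0.2" --pt "68.6 223.7 259.2 -13.7 -36.1 27.7 0.2" --pt "77.2 251.6 291.6 -15.5 -40.6 31.1 0.2" --pt "85.7 279.6 324 -17.2 -45.1 34.6 0.2"

```text
t: 22.68
eef_pos: [0.5639, -0.1254, 0.3083]
ee_rot: [2.65, -0.22, -1.11]
force: [1.1, 1.2, -0.4]
width: 0.0433
```

```bash
python3 mv.py .12 7
```

```text
whole (array([240. ,  20.9,  96.8]), array([-10.14, -27.03,  20.48]))
[34.3, 3.0, 13.8, -1.4, -3.9, 2.9] e 0.0 dq 0.08 grasp [ 0.51  -0.214  0.168]
[68.6, 6.0, 27.7, -2.9, -7.7, 5.9] e 0.0 dq 0.07 grasp [ 0.511 -0.241  0.165]
[102.9, 8.9, 41.5, -4.3, -11.6, 8.8] e 0.0 dq 0.08 grasp [ 0.513 -0.268  0.162]
[137.2, 11.9, 55.3, -5.8, -15.4, 11.7] e 0.0 dq 0.08 grasp [ 0.515 -0.294  0.16 ]
[171.5, 14.9, 69.1, -7.2, -19.3, 14.6] e 0.0 dq 0.09 grasp [ 0.518 -0.319  0.159]
[205.8, 17.9, 83.0, -8.7, -23.2, 17.6] e 0.0 dq 0.1 grasp [ 0.522 -0.345  0.157]
[240.0, 20.9, 96.8, -10.1, -27.0, 20.5] e 0.0 dq 0.1 grasp [ 0.527 -0.37   0.157]
```

Request:
drive_tool --pt "34.3 3 13.8 -1.4 -3.9 2.9 0.2" --pt "68.6 6 27.7 -2.9 -7.7 5.9 0.2" --pt "102.9 8.9 41.5 -4.3 -11.6 8.8 0.2" --pt "137.2 11.9 55.3 -5.8 -15.4 11.7 0.2" --pt "171.5 14.9 69.1 -7.2 -19.3 14.6 0.2" --pt "205.8 17.9 83 -8.7 -23.2 17.6 0.2" --pt "240 20.9 96.8 -10.1 -27 20.5 0.2" --pt "240 20.9 96.8 -10.1 -27 20.5 0.2" --pt "240 20.9 96.8 -10.1 -27 20.5 0.2"

```text
t: 23.8
eef_pos: [0.6183, -0.377, 0.2868]
ee_rot: [2.532, -0.001, -1.66]
force: [0.6, -0.0, -0.7]
width: 0.0437
```

```bash
python3 st.py; python3 mv.py .12 1;python3 mv.py .03 1; python3 - <<'E'
from h import *
ims=[]
for n in('scene','top'):
    f=grab_frame(n); pickle.dump(f,open(n+'7.pkl','wb'))
    im=f['img'][250:400,110:260] if n=='scene' else f['img'][130:250,340:460]
    ims.append(cv2.resize(im,(400,400),interpolation=cv2.INTER_CUBIC)[...,::-1])
    C=cloud(f); h=cv2.cvtColor(f['img'],cv2.COLOR_RGB2HSV); m=(h[...,2]<60)&(np.linalg.norm(C-[.527,-.37,.147],axis=2)<.035)
    v,u=np.where(m); print(n,m.sum(), (u.mean(),v.mean()) if m.sum() else '', C[m].min(0),C[m].max(0),C[m].mean(0))
cv2.imwrite('pics/g7.png',np.hstack(ims))
E
```

```text
t 23.8 w 0.04374521071006548 [-0.25  0.71  0.21  0.09 -1.67  1.71] Ftool [-0.01 -0.89  0.25] Mtool [ 2.06 -0.02  0.02]
cap axis implied [-0.001  0.001  1.   ] centre implied [ 0.5274 -0.3689  0.1462] est [0.5999 0.1968 0.1516] [-0.571  0.053  0.819]
whole (array([ 1.5,  0.2, -0.1]), array([-0.06, -0.13,  0.1 ]))
[1.5, 0.2, -0.1, -0.1, -0.1, 0.1] e 0.0 dq 0.0 grasp [ 0.527 -0.37   0.157]
whole (array([  1.4, -51.3,  73.7]), array([-0.06, -0.13,  0.1 ]))
[1.4, -51.3, 73.7, -0.1, -0.1, 0.1] e 0.0 dq 0.14 grasp [ 0.527 -0.37   0.067]
scene 93 (np.float64(180.50537634408602), np.float64(303.1720430107527)) [ 0.50916937 -0.38471953  0.12147274] [ 0.55052966 -0.3537101   0.16773454] [ 0.53725962 -0.36670606  0.14858735]
top 147 (np.float64(408.46938775510205), np.float64(183.69387755102042)) [ 0.50688005 -0.39151775  0.14575152] [ 0.54343663 -0.34243137  0.17372708] [ 0.52540487 -0.36649268  0.16582277]
```

View pics/g7.png

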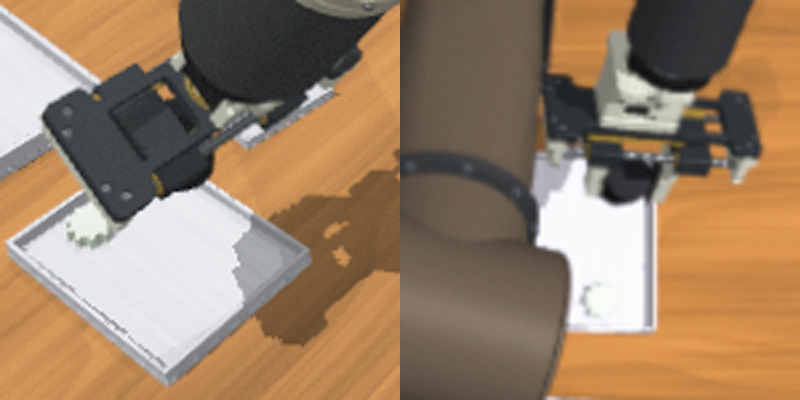

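The cap hangs over the tray's empty half: top view, cap at (630,185) and gear at (600,300) in the crop. I'll check the cap's tilt from the range data before lowering.

```bash
python3 - <<'E'
from h import *
f=pickle.load(open('top7.pkl','rb')); C=cloud(f); h=cv2.cvtColor(f['img'],cv2.COLOR_RGB2HSV)
m=((h[...,2]<60)&(np.linalg.norm(C[...,:2]-[.527,-.369],axis=2)<.021)&(C[...,2]>.158)&(C[...,2]<.18))
q=C[cv2.erode(m.astype(np.uint8),np.ones((3,3)))>0]
for _ in range(3):
    A=np.c_[q[:,:2]-[.527,-.369],np.ones(len(q))]; x=np.linalg.lstsq(A,q[:,2],rcond=None)[0]; r=q[:,2]-A@x; q=q[abs(r)<2*r.std()+1e-4]
print(len(q),'slopes deg',np.degrees(np.arctan(x[:2])),'top z',x[2],'rms',r.std())
# points over whole cap: height profile by x
for xx in np.arange(.505,.55,.006):
    k=m&(abs(C[...,0]-xx)<.003); print(round(xx,3),k.sum(),np.round(np.nanmedian(C[k][:,2]),4) if k.sum() else '')
E
```

```text
61 slopes deg [1.28249245 2.5463551 ] top z 0.1667418545018732 rms 0.0027847861878319605
0.505 0 
0.511 7 0.1671
0.517 20 0.166
0.523 25 0.1673
0.529 27 0.1659
0.535 22 0.1664
0.541 15 0.1676
0.547 0
```

The cap is upright within the noise, with its top at 0.167, so the rim is about 118 mm above the tray floor. Lowering 108 mm first.

Request:
drive_tool --pt "1.4 -14 20 0 0 0 0.2" --pt "1.4 -29 41 0 0 0 0.2" --pt "1.4 -43 61.5 0 0 0 0.2" --pt "1.4 -54 77 0 0 0 0.2" --pt "1.4 -62 88.5 0 0 0 0.2" --pt "1.4 -62 88.5 0 0 0 0.2" --pt "1.4 -62 88.5 0 0 0 0.2"

```text
t: 24.78
eef_pos: [0.6192, -0.3783, 0.181]
ee_rot: [2.535, -0.002, -1.66]
force: [0.8, -1.0, 0.2]
width: 0.0439
```

```bash
python3 st.py
```

```text
t 24.77 w 0.043856623145229416 [-0.25  0.8   0.13  0.1  -1.5   1.7 ] Ftool [ 0.88 -0.66 -0.68] Mtool [2.04 0.01 0.02]
cap axis implied [-0.004  0.002  1.   ] centre implied [ 0.5287 -0.3705  0.0401] est [0.5999 0.1968 0.1516] [-0.571  0.053  0.819]
```

Request:
drive_tool --pt "0 -2.3 3.3 0 0 0 0.2" --pt "0 -4.6 6.6 0 0 0 0.2" --pt "0 -4.6 6.6 0 0 0 0.2"

```text
t: 25.15
eef_pos: [0.6186, -0.3782, 0.1717]
ee_rot: [2.533, -0.001, -1.66]
force: [-0.0, 0.1, -0.4]
width: 0.0433
```

```bash
python3 st.py;  python3 -c "
from h import *
print(get_state()['force'])"
```

```text
t 25.15 w 0.04330805124835345 [-0.25  0.81  0.13  0.1  -1.49  1.7 ] Ftool [-0.06 -0.19  0.35] Mtool [2.01 0.01 0.02]
cap axis implied [-0.002  0.001  1.   ] centre implied [ 0.5279 -0.3702  0.031 ] est [0.5999 0.1968 0.1516] [-0.571  0.053  0.819]
[-0.03805218  0.06266288 -0.40047438]
```

Request:
drive_tool --pt "0 -0.6 0.8 0 0 0 0.2" --pt "0 -1.1 1.6 0 0 0 0.2" --pt "0 -1.7 2.5 0 0 0 0.2" --pt "0 -1.7 2.5 0 0 0 0.2"

```text
t: 25.65
eef_pos: [0.6187, -0.3782, 0.1689]
ee_rot: [2.533, -0.001, -1.66]
force: [-0.2, 0.2, -0.6]
width: 0.0433
```

Request:
drive_tool --pt "0 -0.6 0.8 0 0 0 0.2" --pt "0 -0.6 0.8 0 0 0 0.2"

```text
t: 25.9
eef_pos: [0.6188, -0.3782, 0.1687]
ee_rot: [2.533, -0.001, -1.66]
force: [-0.7, 1.3, 4.2]
width: 0.0433
```

Request:
drive_tool --pt "0 -0.4 0.6 0 0 0 0.2" --pt "0 -0.4 0.6 0 0 0 0.2"

```text
t: 26.15
eef_pos: [0.6189, -0.3782, 0.1686]
ee_rot: [2.533, -0.002, -1.66]
force: [-0.2, 1.5, 7.9]
width: 0.0437
```

```bash
python3 st.py;  python3 -c "
from h import *
print(get_state()['force'])"
```

```text
t 26.15 w 0.04370572595741442 [-0.25  0.81  0.13  0.1  -1.49  1.7 ] Ftool [-1.49  4.78 -6.34] Mtool [ 0.13 -0.72 -0.1 ]
cap axis implied [-0.002  0.002  1.   ] centre implied [ 0.5282 -0.3704  0.0279] est [0.5999 0.1968 0.1516] [-0.571  0.053  0.819]
[-0.16601882  1.5204613   7.93046304]
```

Contact at 8 N, at the expected height. Releasing and backing away along the tool.

Request:
drive_tool --pt "0 0 0 0 0 0 -0.3" --pt "0 0 0 0 0 0 -0.6" --pt "0 0 0 0 0 0 -0.6" --pt "0 0 0 0 0 0 -0.6"

```text
t: 26.65
eef_pos: [0.6187, -0.3783, 0.167]
ee_rot: [2.533, -0.001, -1.66]
force: [-0.2, -0.4, -0.3]
width: 0.0696
```

Request:
drive_tool --pt "0 0 -10 0 0 0 -0.6" --pt "0 0 -30 0 0 0 -0.6" --pt "0 0 -60 0 0 0 -0.6" --pt "0 0 -100 0 0 0 -0.6" --pt "0 0 -130 0 0 0 -0.6" --pt "0 0 -130 0 0 0 -0.6"

```text
t: 27.4
eef_pos: [0.6943, -0.3848, 0.2769]
ee_rot: [2.538, -0.003, -1.659]
force: [0.1, -0.3, -1.2]
width: 0.07
```

```bash
python3 - <<'E'
from h import *
s=get_state(); print(s['t'],s['eef_pos'],s['force'],s['width'])
ims=[]
for n in('scene','top'):
    f=grab_frame(n); pickle.dump(f,open(n+'8.pkl','wb'))
    im=f['img'][250:400,110:260] if n=='scene' else f['img'][130:250,340:460]
    ims.append(cv2.resize(im,(400,400),interpolation=cv2.INTER_CUBIC)[...,::-1])
    C=cloud(f); h=cv2.cvtColor(f['img'],cv2.COLOR_RGB2HSV); m=(h[...,2]<60)&(np.linalg.norm(C-[.527,-.37,.027],axis=2)<.035)
    if m.sum(): print(n,m.sum(),C[m].min(0),C[m].max(0))
    # gear
    k=(np.linalg.norm(C[...,:2]-[.428,-.378],axis=2)<.012); print('gear z',np.nanmean(C[k],0) if k.any() else None)
cv2.imwrite('pics/g8.png',np.hstack(ims))
E
```

```text
27.4 [ 0.69432873 -0.38482314  0.27688675] [ 0.05441748 -0.30017286 -1.17349126] 0.07004718518333537
scene 26 [ 0.52418169 -0.39482386  0.00443862] [ 0.53830404 -0.3886451   0.02902524]
gear z [ 0.42840406 -0.37811083  0.01245508]
top 97 [ 0.50808494 -0.38148523  0.01279578] [ 0.54474986 -0.34489664  0.05666929]
gear z [ 0.42801504 -0.37753391  0.01327366]
```

View pics/g8.png

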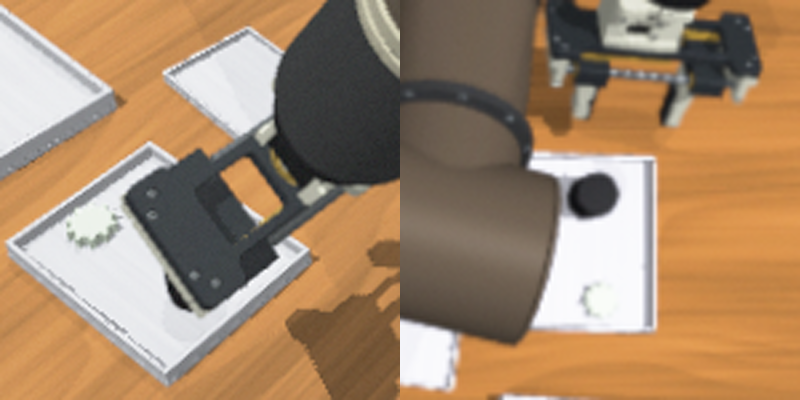

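The cap stands in the tray at (595,193) in the top crop, the gear at (598,298) is where it was, and the gripper is clear. I'll check the top height, then hand in.

```bash
python3 - <<'E'
from h import *
f=grab_frame('top'); C=cloud(f); h=cv2.cvtColor(f['img'],cv2.COLOR_RGB2HSV)
m=(h[...,2]<60)&(np.linalg.norm(C[...,:2]-[.527,-.366],axis=2)<.017)&(C[...,2]<.08); q=C[m]
x=np.linalg.lstsq(np.c_[q[:,:2]-q[:,:2].mean(0),np.ones(len(q))],q[:,2],rcond=None)[0]
z=np.median(q[:,2]); print(len(q),'top z',z,'tilt deg',np.degrees(x[:2]),q.mean(0),'force',get_state()['force'])
if abs(z-.049)<.005: print(job_done())
E
```

```text
54 top z 0.047641248007590356 tilt deg [ 2.83205782 -4.12751308] [ 0.53003887 -0.36369841  0.04767555] force [-0.18182662  0.00734249  0.14257777]
the job is handed in; nothing more can be done
None
```

The cap is off the dryer and standing on its open rim in the empty half of the middle-sized tray, and the job is handed in at about 27.5 s of the 72 s allowed.

- **Unscrewing:** the first approach, along the cap's axis, stopped 12 mm short because joint 4 hit its range limit. I backed out, worked out the arm's geometry and gripped the cap 35° off its axis instead. Three grips turned it about 580°, and I was holding it as it came free. A 4 mm test pull met no axial resistance, and the next picture showed the bare neck with the cap in the gripper.
- **Placing:** I carried it over without touching the table, lowered it until it met the tray floor at about 8 N, opened the gripper and backed away.
- **Last checks:**
  - The cap's top is at 0.048 m, against 0.049 m expected if it stands upright.
  - The gear reads the same place as before, within about 1 mm.
  - The gripper is touching nothing, and the highest wrist force I read was about 8 N.
- **Less certain:** the final tilt fit read 3–4°. It used only 54 noisy range pixels, and the pictures show the cap standing flat, so I take that as noise. I did not re-measure the jar, cutters, scraper, bracket or nozzle box. Nothing was commanded near them, and no contact showed up in the forces.

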